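# Swing down the test chamber's high flap with the hook pole

## Robot

A 7-joint arm with a two-finger parallel gripper is mounted at the origin on the work surface. World frame = base frame: x ahead of the robot, y to its left, z up, the work surface at z = 0. Lengths are in m, angles in degrees, forces in N, time in s.
With the tool pointing down it reaches from about 0.4 to 0.875 m from the base axis. Payload 6.5 kg.
Tool frame: the origin (TCP) lies midway between the tips of the shut fingers; the grasp point (between the pads) lies 19 mm behind it; z points along the fingers, y is the line along which they close (so a half turn about z gives the same grasp; the last joint's range is limited). The gripper opens to 85 mm and grips with 20 to 120 N. Pads are 22 mm wide; open, the fingers measure 114 mm over their backs; the gripper's body (76 mm by 85 mm) begins 54 mm behind the grasp point. The pads swing forward as they close: fully open they stand 13 mm farther back than shut.
Start: joints at [-73.751, 30.733, -0.252, 88.115, 0.149, 61.152, -4.079], TCP at [0.223, 0.611, 0.231] pointing down, gripper open.
Joint ranges: [-154.64, 154.64], [-21.42, 123.67], [-72.66, 72.17], [13.99, 137.28], [-74.86, 254.86], [10.95, 109.41], [-158.01, 158.01]. Speed limits (degrees/s): [136.94, 136.94, 180, 180, 180, 180, 180].

## Interface

Orientations are given as [roll, pitch, yaw] about the fixed x, y, z axes, in that order (R = Rz(yaw) Ry(pitch) Rx(roll)).
In Python, from cell import manip, capture, calibration gives the robot as it stands. The module is installed in compiled form; this text tells all that it offers.
- The arm moves only by the shell command python3 -m jog 'ROWS' [FORCE]. ROWS is a JSON object of lists of equal length, an entry for each row: "offset": the shift along the tool's x, y, z in cm, a list of three; "dr": the turn, a rotation vector about the tool's x, y, z in degrees, a list of three; "grip": the closure, from 0 (fully open) to 1 (shut). In form: {"offset": [[tx, ty, tz], ...], "dr": [[wx, wy, wz], ...], "grip": [grip, ...]}. A call has 1 to 12 rows; each row is the pose to reach, as a shift and turn from the pose commanded when the call began, along the tool's axes at that moment; what a row does not reach only later rows make up. A row lasts 1/10 s, in which the tool goes at most 50 mm and 8.59 degrees, less where a joint would pass 70% of its speed; a pose out of reach is approached as far as the arm can. A call with a gripper value outside its range is refused whole. The fingers move at their own pace and stop on an object; FORCE is the grip in N (left out, the last holds). Time passes only in rows, so rows that repeat a pose let the fingers close. It gives the time, the measured TCP pose, the force, the opening and the grip force at its end, in the units of the state.
- manip.sense(): the state, without advancing time (a new reading comes with each control period).
- capture(name): name is "scene" or "top" or "wrist"; returns the picture (420x560x3 uint8, red, green, blue); there is no depth.
- calibration(name): a dict with "fx", "fy", "cx", "cy" (pixels), "origin" and "attitude" of the camera in the world; the wrist camera has in their place "hand_eye" (4x4, takes a point from camera to tool coordinates, whose origin is the TCP and whose axes are the flange's). Camera axes: x right, y down, z forward; pixel columns grow to the right and rows downward; lengths in m; the calibration is good to about 2 mm. A picture is of the moment at which its call begins: read the wrist's pose just before it. calibration takes no time and is no camera call.
- manip.hand_in(): hands the job in; it is judged then, once.
The state is a dict: "t": time; "q": joint angles; "qvel": joint speeds; "tau": joint torques, N m; "tcp_pos": TCP position; "tcp_rot": TCP orientation; "wrist_force": force on the tool from outside, world axes, zero at the start; "ft_torque": the same for the moment, N m; "finger_gap": finger opening in m; "finger_force": force on a finger pad.
Only numpy, scipy, OpenCV 4.12 (cv2) and the standard library are available. Lean on these libraries where they do the work, as an engineer would, in place of code of your own. Each camera call takes 0.05 s, during which the arm holds its last target. There are 200 camera calls.

## Task

Take the hook pole from its cradle, hook it into the pull eye of the shielded test chamber's high flap and swing the flap gently all the way down to its stop. Then unhook the pole, lay it back in both forks of its cradle and let go. The robot itself must not touch the chamber or its flap, and everything else on the bench stays where it is.

Things in the scene. Friction and masses are not known exactly. Their poses are not given: they have to be found in the camera images.
- pole_mid (a point): Middle of the hook pole (sizes in mm): a straight grey square rod, 18 x 18, 300 long along this point's x, black rubber on its -x end, thin steel hook on its +x end; 0.11 to 0.21 kg, balanced within 15 of this point. Site at the centre of the section, z up. It starts in the cradle, hook hanging down; grip it here from above, across y.
- hook (a point): Elbow of the pole's hook, 215 mm from pole_mid along the pole's +x, on its axis. A round steel shank 8 mm thick runs along the axis from the rod's end (150) to this point; there an 8 mm thick prong turns down (the pole's -z), its tip 22 mm below this point. Same axes as pole_mid.
- cradle_seat (a point): Where pole_mid lies when the pole is seated, 60 mm above the bench. The cradle is a fixed aluminium base 240 long (this point's x), 60 wide, with two forks 20 thick at x = -90 and +90: flat seat 51 above the bench, slot open upwards, 24 wide at the seat, 48 at the top, 83 above the bench. Between the forks the rod is free for fingers. z is up.
- hinge (a point): Middle of the flap's horizontal hinge, on the chamber's front face, 165 mm above the bench. y is the hinge line, x points level into the chamber (-x out of its front), z up; it does not turn with the flap. The flap is an aluminium plate 260 wide, 140 high, 6 thick, its middle plane through the hinge.
- eye (a point): Middle of the bar of the flap's pull eye; moves with the flap. The eye is a square loop of 8 mm steel rod: a bar 70 mm long parallel to the hinge, 50 out from the flap's middle plane and 115 from the hinge (above it when shut), a leg at each end. Shut, the loop lies level, open from above and below, 62 x 43 mm free inside. Axes: hinge's when shut, turning with the flap.
- flap (a joint): Opening of the flap in rad: 0 = shut, upright; it swings out and down towards -x of hinge to its stop at 1.25 (72 degrees). The hinge is stiff, about 0.3 N m: the flap (0.3 kg) stays wherever it is left and needs up to 3 N at the eye, to be guided all the way to the stop. It may start up to 0.15 ajar.
- screwdriver: loose screwdriver lying on the bench; a bystander, origin under its middle
- wrench: loose steel wrench lying on the bench; a bystander, origin under its middle
- heatsink: loose finned aluminium heat sink, 60 x 60 x 30 high; a bystander, origin under its middle
- spare_fan: loose black fan lying flat, 80 x 80 x 28 high; a bystander, origin under its middle
- cleaner: white bottle, 60 across, 130 high; a bystander, origin under its middle
- terminator: small brass connector cap standing upright, 22 across, 26 high; a bystander, origin under its middle
- mug: white mug, 80 across, 90 high; a bystander, origin under its middle
- chamber: The shielded test chamber with its flap, fixed: an aluminium box 280 mm wide (y), 220 deep (x), 340 high with two fans on top; origin under its middle, same axes as hinge; the hinge is at x = -110, z = 165 of it.
- pole: The hook pole as a body; origin 9 below pole_mid, same axes.

How it is judged (in metres and radians):
On the way, in this order (a step that is already met when the one before it is completed fails the run):
1. the flap is being pulled open with the pole's hook in the eye (flap past 0.3 rad, hook's elbow within 40 mm of the eye's bar) (value of joint flap above 0.3 rad and distance between hook and eye below 0.04 m), for 0.1 s.
2. the flap is down at its stop (past 1.15 rad) (value of joint flap above 1.15 rad), for 0.2 s.
At the end, for the whole second after the job is handed in: The flap is down (past 1.15 rad of 1.25) and the pole lies still in both forks of the cradle: its middle within 30 mm of the seat's middle in plan and 7 mm in height, in line within 0.12 rad (either way round) (value of joint flap above 1.15 rad and horizontal distance between pole_mid and cradle_seat below 0.03 m and z of pole_mid in the frame of cradle_seat between -0.007 and 0.007 m and angle between the x axis of pole_mid and the x axis of cradle_seat, either way round below 0.12 rad and linear speed of pole below 0.02 m/s); the robot touches nothing.
It fails at once if the robot itself presses on the chamber or its flap (over 1 N) (contact force between any of the arm, the fingers and chamber above 1 N).
It fails at once if the flap is slammed (faster than 3 rad/s) (velocity of joint flap above 3 rad/s).
It fails at once if a bystander is moved by more than 30 mm (distance of any of screwdriver, wrench, heatsink, spare_fan, cleaner, terminator, mug from where it was at the start of the episode above 0.03 m).
It also fails if it takes over 54 s, if anything falls off the work surface, if the arm or the gripper's body presses on something with over 40 N, if the wrist force passes 120 N, or if a joint passes its speed limit or range.

## Working session

There is one attempt and no reset: what is moved stays moved. The work goes in short steps, Python scripts to look and compute and a shell command to move; the robot and the scene stay as the last step left them, time stands still between calls to the robot, and variables do not carry over. Pictures are saved under pics/ and viewed, at most 10 in all, crops included, and the job is handed in when it is done.

```bash
mkdir -p pics
python3 - <<'E'
from cell import manip,capture,calibration
import cv2,numpy as np
for n in("scene","top"):
    cv2.imwrite(f"pics/{n}0.png",capture(n)[:,:,::-1]); print(n,calibration(n))
print(calibration("wrist")); print(manip.sense())
E
```

```text
scene {'fx': 465.10356171528105, 'fy': 465.10356171528105, 'cx': 285.30823186167373, 'cy': 207.64577968200186, 'origin': array([1.52837407, 0.070269  , 0.78276463]), 'attitude': array([-121.33974425,   -1.13773963,   97.16085905])}
top {'fx': 530.3211631872377, 'fy': 530.3211631872377, 'cx': 282.0686058397005, 'cy': 211.42794585043472, 'origin': array([ 0.38742616, -0.03576932,  1.6615081 ]), 'attitude': array([-172.44977708,   -1.37491986,  -88.49000246])}
{'fx': 295.40989192743945, 'fy': 295.40989192743945, 'cx': 283.54274649868677, 'cy': 206.47545182581544, 'hand_eye': array([[ 7.19559626e-04, -9.45787933e-01, -3.24784032e-01,
         8.32441754e-02],
       [ 9.99999741e-01,  6.75422552e-04,  2.48635806e-04,
        -1.63257736e-03],
       [-1.57902854e-05, -3.24784127e-01,  9.45788174e-01,
        -1.42202173e-01],
       [ 0.00000000e+00,  0.00000000e+00,  0.00000000e+00,
         1.00000000e+00]])}
{'t': 0.1, 'q': array([-73.75067236,  30.77513561,  -0.25342877,  88.16482053,
         0.14887599,  61.15110212,  -4.08139248]), 'qvel': array([-0.04018218, -0.13293578, -0.04741523, -0.12763924, -0.02462353,
       -0.02684602,  0.05048239]), 'tau': array([ 2.71174016e-03, -5.84564281e+01,  1.05199557e+00, -2.59777325e+01,
        1.26570047e-02,  4.63047239e-03,  2.02651302e-05]), 'tcp_pos': array([0.22259173, 0.6100964 , 0.23047992]), 'tcp_rot': array([-1.79909543e+02,  7.07028654e-03,  1.59959066e+02]), 'wrist_force': array([-0.17786684, -0.18555533,  0.53098827]), 'ft_torque': array([-0.03754707, -0.0099135 ,  0.01927315]), 'finger_force': 0.0, 'finger_gap': 0.08539650316528473}
```

View pics/scene0.png

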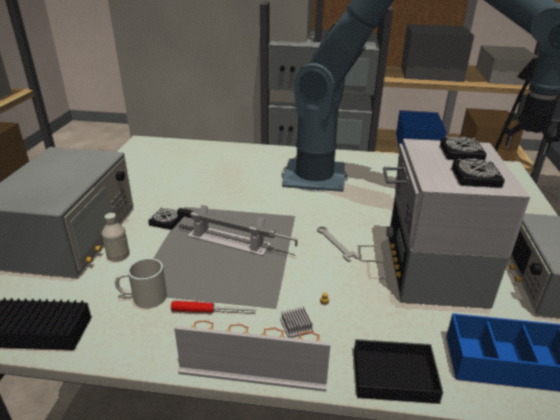

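View pics/top0.png

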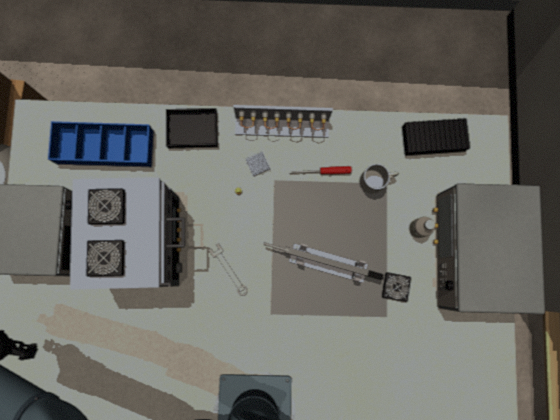

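The scene and top views show the pole in its cradle at about (335,262) in top, with its hook towards the chamber at (265,243). The chamber's front faces world -y, and the eye shows at (205,258) in top and (388,175) in scene. I'll zoom in.

Run:
```python
import cv2,numpy as np
t=cv2.imread("pics/top0.png")[225:305,150:420]; s=cv2.imread("pics/scene0.png")[150:270,170:430]
R=lambda i,w,h:cv2.resize(i,(w,h),interpolation=cv2.INTER_CUBIC)
cv2.imwrite("pics/z0.png",np.vstack([R(t,800,237),R(s,800,363)]))
```

```text
(no output)
```

View pics/z0.png

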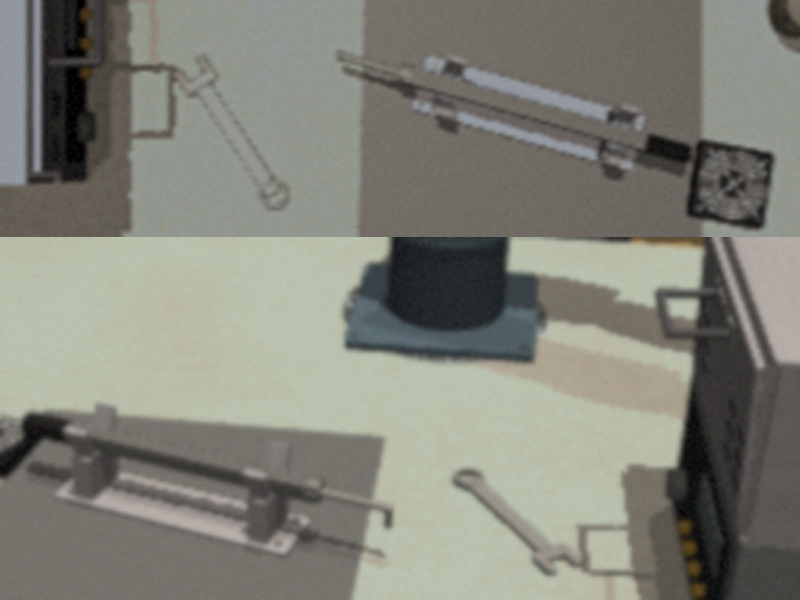

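```bash
cat > h.py <<'E'
import numpy as np,cv2
from scipy.spatial.transform import Rotation as Ro
from cell import manip,capture,calibration
def R(a): return Ro.from_euler('xyz',a,degrees=True).as_matrix()
def cam(n,s=None):
    c=calibration(n); K=np.array([[c['fx'],0,c['cx']],[0,c['fy'],c['cy']],[0,0,1]])
    if n=='wrist':
        T=np.eye(4);T[:3,:3]=R(s['tcp_rot']);T[:3,3]=s['tcp_pos'];T=T@c['hand_eye'];return K,T[:3,:3],T[:3,3]
    return K,R(c['attitude']),np.array(c['origin'])
def ray(C,p): return C[1]@np.linalg.inv(C[0])@np.array([p[0],p[1],1.])
def onz(C,p,z):
    d=ray(C,p); return C[2]+d*(z-C[2][2])/d[2]
def proj(C,X):
    v=C[0]@(C[1].T@(np.array(X)-C[2])); return v[:2]/v[2]
def tri(C1,p1,C2,p2):
    d1,d2=ray(C1,p1),ray(C2,p2); A=np.c_[d1,-d2]; k=np.linalg.lstsq(A,C2[2]-C1[2],rcond=None)[0]
    a,b=C1[2]+k[0]*d1,C2[2]+k[1]*d2; return (a+b)/2,np.linalg.norm(a-b)
E
python3 - <<'E'
from h import *
np.set_printoptions(precision=3,suppress=True)
S,T=cam('scene'),cam('top')
tp=lambda x,y:(150+x*270/800,225+y*80/237)
sp=lambda x,y:(170+x*260/800,150+(y-237)*120/363)
for a in[(450,94),(619,138),(340,55),(690,150)]: print('top',a,onz(T,tp(*a),.07))
for a in[(660,292),(668,335),(715,292),(730,333)]: print('eye',onz(S,sp(*a),.28))
print('hook',onz(S,sp(388,508),.06),'wr',onz(T,tp(205,75),.0))
print('chtop',[onz(T,p,.34) for p in[(163,178),(163,285),(72,285)]])
print('front',[onz(T,tp(*a),.28) for a in[(50,62),(100,62)]])
E
```

```text
top (450, 94) [ 0.464 -0.131  0.07 ]
top (619, 138) [ 0.425 -0.303  0.07 ]
top (340, 55) [ 0.501 -0.019  0.07 ]
top (690, 150) [ 0.414 -0.375  0.07 ]
eye [0.486 0.193 0.28 ]
eye [0.56  0.195 0.28 ]
eye [0.479 0.237 0.28 ]
eye [0.549 0.242 0.28 ]
hook [ 0.508 -0.014  0.06 ] wr [0.48  0.123 0.   ]
chtop [array([0.64, 0.24, 0.34]), array([0.373, 0.225, 0.34 ]), array([0.367, 0.446, 0.34 ])]
front [array([0.472, 0.232, 0.28 ]), array([0.474, 0.189, 0.28 ])]
```

```bash
cat >> h.py <<'E'
def go(pos,rpy,s=None):
    s=s or manip.sense(); A=R(s['tcp_rot']); print('offset',np.round(A.T@(np.array(pos)-s['tcp_pos'])*100,2),'dr',np.round(Ro.from_matrix(A.T@R(rpy)).as_rotvec(degrees=True),2))
E
python3 -m jog '{"offset":[[0,0,-5],[0,0,-10],[0,0,-15],[0,0,-20],[0,0,-22],[0,0,-22]],"dr":[[0,0,0],[0,0,0],[0,0,0],[0,0,0],[0,0,0],[0,0,0]],"grip":[0,0,0,0,0,0]}'
python3 -c "
from h import *
go([.33,.2,.45],[180,0,120]);go([.444,-.217,.28],[180,0,77])"
```

```text
t: 0.7
tcp_pos: [0.2232, 0.6117, 0.4552]
tcp_rot: [179.6, -0.0, 160.0]
wrist_force: [0.2, 0.1, 0.1]
finger_gap: 0.0854
finger_force: 0.0
offset [-24.15 -35.02   0.28] dr [ 0.35 -0.15 39.95]
offset [-49.16 -70.4   17.04] dr [ 0.29 -0.29 82.95]
```

```bash
python3 -m jog '{"offset":[[-24,-35,0],[-24,-35,0],[-24,-35,0],[-24,-35,0],[-24,-35,0],[-24,-35,0],[-24,-35,0],[-24,-35,0],[-24,-35,0],[-24,-35,0],[-24,-35,0]],"dr":[[0,0,4],[0,0,8],[0,0,12],[0,0,16],[0,0,20],[0,0,24],[0,0,28],[0,0,32],[0,0,36],[0,0,40],[0,0,40]],"grip":[0,0,0,0,0,0,0,0,0,0,0]}'
python3 -c "
from h import *
go([.444,-.217,.28],[180,0,77])"
```

```text
t: 1.8
tcp_pos: [0.3279, 0.1991, 0.4504]
tcp_rot: [-179.9, -0.0, 119.8]
wrist_force: [-1.1, 0.8, -0.1]
finger_gap: 0.0851
finger_force: 0.0
offset [-41.87 -10.62  17.05] dr [-8.000e-02  3.000e-02  4.285e+01]
```

```bash
python3 -m jog '{"offset":[[-42,-10.6,0],[-42,-10.6,0],[-42,-10.6,4],[-42,-10.6,8],[-42,-10.6,12],[-42,-10.6,17],[-42,-10.6,17],[-42,-10.6,17],[-42,-10.6,17],[-42,-10.6,17],[-42,-10.6,17],[-42,-10.6,17]],"dr":[[0,0,4],[0,0,8],[0,0,12],[0,0,16],[0,0,20],[0,0,24],[0,0,28],[0,0,32],[0,0,36],[0,0,40],[0,0,42.85],[0,0,42.85]],"grip":[0,0,0,0,0,0,0,0,0,0,0,0]}'
python3 - <<'E'
from h import *
import pickle
s=manip.sense();pickle.dump(s,open('s1.pkl','wb'));print(s['tcp_pos'],s['tcp_rot'])
cv2.imwrite('pics/w1.png',capture('wrist')[:,:,::-1])
E
```

```text
t: 3.0
tcp_pos: [0.4459, -0.217, 0.2797]
tcp_rot: [-179.8, 0.1, 77.2]
wrist_force: [1.1, -0.5, 0.4]
finger_gap: 0.0853
finger_force: 0.0
[ 0.44587606 -0.216993    0.27972623] [-1.79807683e+02  1.00690288e-01  7.71609410e+01]
```

View pics/w1.png

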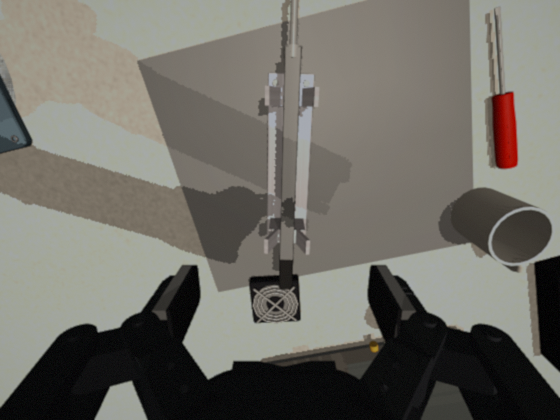

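The wrist view shows the pole running from (295,46) at the rod's front end to (286,287) at its rubber end. The forks are at (292,97) and (288,225), and nothing is in the way between them.

Run:
```python
from h import *
import pickle
s=pickle.load(open('s1.pkl','rb'));W=cam('wrist',s)
a=onz(W,(294.5,46),.069);b=onz(W,(286,287),.069)
for p in[(294.5,46),(292.5,97),(288.5,225),(286,287)]:print(onz(W,p,.069 if p[1] in(46,287) else .083))
d=a-b;print(np.linalg.norm(d),np.degrees(np.arctan2(d[1],d[0])),(a+b)/2)
m=(onz(W,(292.5,97),.083)+onz(W,(288.5,225),.083))/2;print(m)
```

```text
[ 0.48824606 -0.08185076  0.069     ]
[ 0.47496129 -0.13135381  0.083     ]
[ 0.43859089 -0.2757142   0.083     ]
[ 0.41391861 -0.37189233  0.069     ]
0.2994139042192646 75.62642561370917 [ 0.45108233 -0.22687155  0.069     ]
[ 0.45677609 -0.203534    0.083     ]
```

```bash
python3 -c "
from h import *
go([.451,-.227,.04],[180,0,75.6])"
```

```text
offset [-0.91  0.75 24.03] dr [-0.12  0.05  1.7 ]
```

```bash
python3 -m jog '{"offset":[[-0.9,0.75,4],[-0.9,0.75,8],[-0.9,0.75,12],[-0.9,0.75,15],[-0.9,0.75,18],[-0.9,0.75,20],[-0.9,0.75,22],[-0.9,0.75,23.2],[-0.9,0.75,24],[-0.9,0.75,24]],"dr":[[0,0,1.7],[0,0,1.7],[0,0,1.7],[0,0,1.7],[0,0,1.7],[0,0,1.7],[0,0,1.7],[0,0,1.7],[0,0,1.7],[0,0,1.7]],"grip":[0,0,0,0,0,0,0,0,0,0]}' 100
python3 -m jog '{"offset":[[0,0,0],[0,0,0],[0,0,0],[0,0,0],[0,0,0],[0,0,0],[0,0,0],[0,0,0],[0,0,0],[0,0,0]],"dr":[[0,0,0],[0,0,0],[0,0,0],[0,0,0],[0,0,0],[0,0,0],[0,0,0],[0,0,0],[0,0,0],[0,0,0]],"grip":[0.3,0.5,0.7,0.8,1,1,1,1,1,1]}' 100
python3 -c "
from h import *
s=manip.sense();print(s['tcp_pos'],s['tcp_rot']);go([.451,-.227,.29],[180,0,75.6])"
```

```text
t: 4.05
tcp_pos: [0.4516, -0.227, 0.041]
tcp_rot: [-180.0, -0.0, 75.5]
wrist_force: [0.1, 0.8, 0.7]
finger_gap: 0.0854
finger_force: 0.0
t: 5.05
tcp_pos: [0.4515, -0.2276, 0.0418]
tcp_rot: [180.0, -0.0, 75.4]
wrist_force: [-1.4, 2.1, 6.9]
finger_gap: 0.0162
finger_force: 97.9
[ 0.45154323 -0.22764604  0.04183217] [ 1.79990921e+02 -2.95072526e-02  7.54311155e+01]
offset [  0.06  -0.06 -24.82] dr [ 0.01 -0.03 -0.17]
```

```bash
python3 -m jog '{"offset":[[0,0,-1],[0,0,-3],[0,0,-6],[0,0,-10],[0,0,-14],[0,0,-18],[0,0,-22],[0,0,-25],[0,0,-25.5],[0,0,-25.5]],"dr":[[0,0,0],[0,0,0],[0,0,0],[0,0,0],[0,0,0],[0,0,0],[0,0,0],[0,0,0],[0,0,0],[0,0,0]],"grip":[1,1,1,1,1,1,1,1,1,1]}'
python3 -c "
from h import *
go([.53,-.075,.297],[180,0,92])"
```

```text
t: 6.05
tcp_pos: [0.4516, -0.2275, 0.2967]
tcp_rot: [179.9, -0.0, 75.4]
wrist_force: [0.1, 0.4, -2.3]
finger_gap: 0.0163
finger_force: 98.0
offset [ 1.673e+01  3.750e+00 -1.000e-02] dr [  0.08  -0.04 -16.58]
```

```bash
python3 -m jog '{"offset":[[3,1,0],[6,1.5,0],[9,2.2,0],[12,3,0],[15,3.5,0],[16.7,3.75,0],[16.7,3.75,0],[16.7,3.75,0]],"dr":[[0,0,-3],[0,0,-6],[0,0,-9],[0,0,-12],[0,0,-15],[0,0,-16.6],[0,0,-16.6],[0,0,-16.6]],"grip":[1,1,1,1,1,1,1,1]}'
python3 - <<'E'
from h import *
s=manip.sense();print(s['tcp_pos'],s['tcp_rot'])
t0=capture('top')[:,:,::-1];s0=capture('scene')[:,:,::-1]
cv2.imwrite('pics/t2.png',t0);cv2.imwrite('pics/s2.png',s0)
Z=lambda i,w,h:cv2.resize(i,(w,h),interpolation=cv2.INTER_CUBIC)
cv2.imwrite('pics/z2.png',np.vstack([Z(t0[225:285,150:310],800,300),Z(s0[140:200,280:440],800,300)]))
E
```

```text
t: 6.85
tcp_pos: [0.5289, -0.0766, 0.2955]
tcp_rot: [-179.9, 0.1, 91.9]
wrist_force: [-0.3, -1.1, -1.5]
finger_gap: 0.0165
finger_force: 97.8
[ 0.528856   -0.07661011  0.29547881] [-1.79888172e+02  5.20275475e-02  9.19171224e+01]
```

View pics/z2.png

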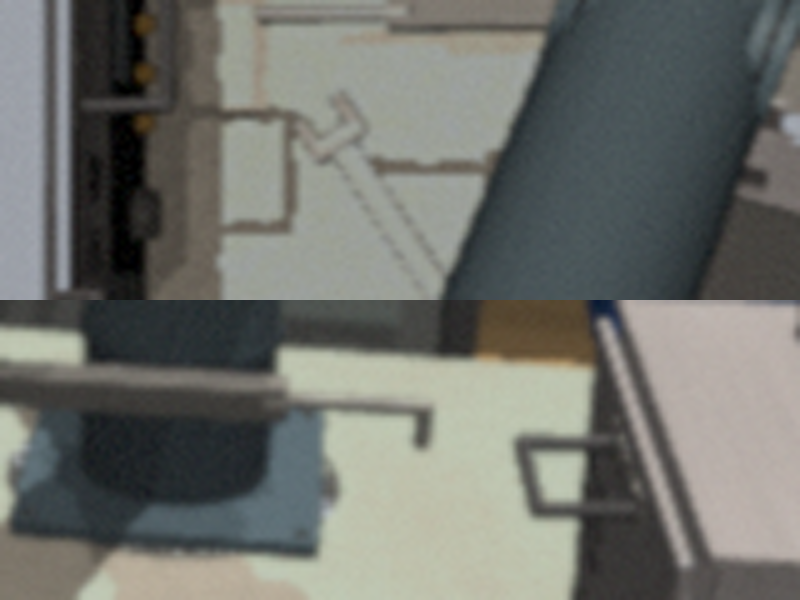

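The top crop shows the eye's near-robot corner at (172,105) and the hook's elbow at (258,12). In the scene crop the bar runs from (521,440) to (535,510), and the elbow is at (427,407) with its tip at (420,447).

Run:
```python
from h import *
np.set_printoptions(precision=4,suppress=True)
S,T=cam('scene'),cam('top')
t=lambda x,y:(150+x/5,225+y/5); c=lambda x,y:(280+x/5,140+(y-300)/5)
print('cornerA',tri(T,t(172,105),S,c(521,440)))
print('elbow',tri(T,t(258,12),S,c(427,407)))
for z in(.26,.27,.28):print(z,'A',onz(S,c(521,440),z),'B',onz(S,c(535,510),z),onz(T,t(172,105),z))
s=manip.sense();A=R(s['tcp_rot']);print('elbow kin',s['tcp_pos']+A@[.215,0,-.018])
print('elbow plane',onz(S,c(427,407),.314),onz(T,t(258,12),.314))
# chamber front edge at top
img=cv2.imread('pics/t2.png');print(img[240,150:190].mean(1).astype(int))
```

```text
cornerA (array([0.474 , 0.1909, 0.2741]), np.float64(0.006017857307709501))
elbow (array([0.5202, 0.1419, 0.3102]), np.float64(0.002288310925952717))
0.26 A [0.4439 0.1974 0.26  ] B [0.5195 0.1999 0.26  ] [0.4747 0.1901 0.26  ]
0.27 A [0.4646 0.195  0.27  ] B [0.5388 0.1974 0.27  ] [0.4741 0.1885 0.27  ]
0.28 A [0.4854 0.1925 0.28  ] B [0.5581 0.1949 0.28  ] [0.4735 0.1869 0.28  ]
elbow kin [0.5221 0.1375 0.3139]
elbow plane [0.5279 0.1425 0.314 ] [0.5198 0.1402 0.314 ]
[161 159 160 160 161 160 163 158 137  97  80 126 157 131  69  37  34  35
  34  37  38  31  25  31  28  22  12  39  51  51  54  58  63  62  53  59
  73  88  96  95]
```

```bash
python3 -m jog '{"offset":[[0.5,-0.4,-0.5],[1.5,-0.8,-0.5],[3,-0.8,-0.5],[4.5,-0.8,-0.5],[6,-0.8,-0.5],[7,-0.8,-0.5],[7.7,-0.8,-0.5],[7.7,-0.8,-0.5],[7.7,-0.8,-0.5]],"dr":[[0,0,0],[0,0,0],[0,0,0],[0,0,0],[0,0,0],[0,0,0],[0,0,0],[0,0,0],[0,0,0]],"grip":[1,1,1,1,1,1,1,1,1]}'
python3 - <<'E'
from h import *
s=manip.sense();A=R(s['tcp_rot']);print('elbow kin',s['tcp_pos']+A@[.215,0,-.018])
t0=capture('top')[:,:,::-1];s0=capture('scene')[:,:,::-1]
Z=lambda i,w,h:cv2.resize(i,(w,h),interpolation=cv2.INTER_CUBIC)
cv2.imwrite('pics/z3.png',np.vstack([Z(t0[205:265,150:310],800,300),Z(s0[140:200,320:480],800,300)]))
E
```

```text
t: 7.85
tcp_pos: [0.5191, 0.0007, 0.3014]
tcp_rot: [180.0, 0.0, 92.0]
wrist_force: [0.1, -0.4, -1.9]
finger_gap: 0.0167
finger_force: 97.8
elbow kin [0.51166073 0.21552769 0.31930068]
```

View pics/z3.png

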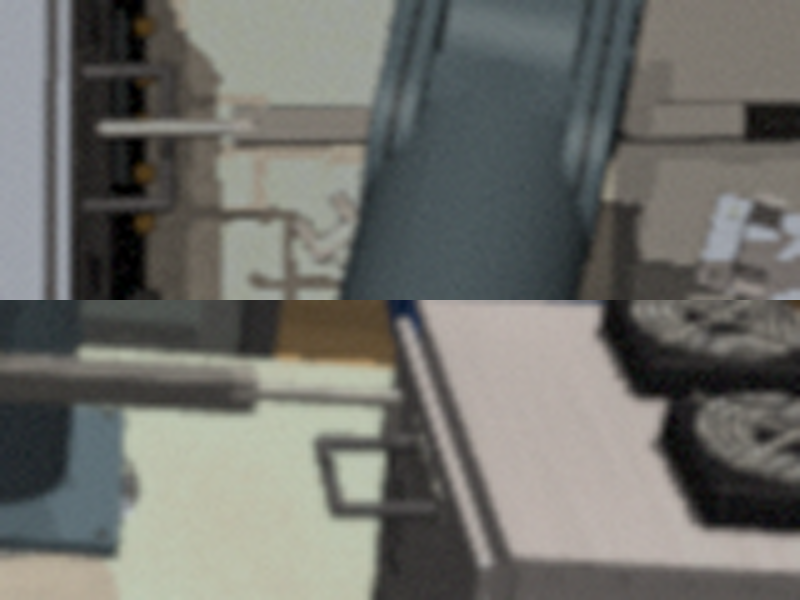

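The hook is centred sideways between the legs (shank at y=128, legs at 70 and 205). Its elbow lies about 28 mm inside the bar, in the middle of the loop, so I'll lower it.

```bash
python3 -m jog '{"offset":[[-0.1,0,0.7],[-0.1,0,1.4],[-0.1,0,2],[-0.1,0,2.5],[-0.1,0,2.9],[-0.1,0,2.9],[-0.1,0,2.9]],"dr":[[0,0,0],[0,0,0],[0,0,0],[0,0,0],[0,0,0],[0,0,0],[0,0,0]],"grip":[1,1,1,1,1,1,1]}'
python3 - <<'E'
from h import *
s=manip.sense();A=R(s['tcp_rot']);e=s['tcp_pos']+A@[.215,0,-.018];print('elbow kin',e)
S=cam('scene');s0=capture('scene')[:,:,::-1];print(proj(S,e),proj(S,[.511,.188,.28]))
Z=lambda i,w,h:cv2.resize(i,(w,h),interpolation=cv2.INTER_CUBIC)
cv2.imwrite('pics/z4.png',Z(s0[150:200,355:425],700,500))
E
```

```text
t: 8.65
tcp_pos: [0.5193, 0.0001, 0.2723]
tcp_rot: [180.0, 0.0, 92.0]
wrist_force: [0.0, 0.5, -2.0]
finger_gap: 0.0165
finger_force: 97.8
elbow kin [0.51173911 0.21499938 0.29030828]
[394.95464005 169.70161162] [382.8757613  172.59114253]
```

View pics/z4.png

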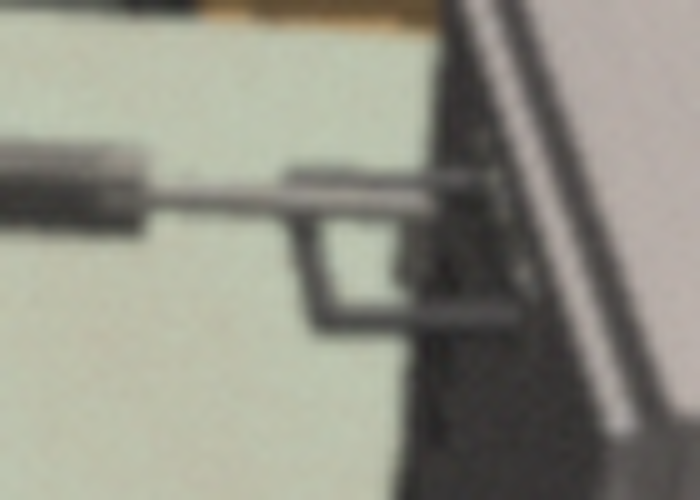

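```bash
python3 -m jog '{"offset":[[-0.8,0,0],[-1.4,0,0.1],[-1.8,0,0.2],[-2.3,0,0.4],[-2.8,0,0.7],[-3.3,0,1],[-3.9,0,1.3],[-4.4,0,1.7],[-4.9,0,2.1],[-5.4,0,2.5],[-5.8,0,3],[-5.8,0,3]],"dr":[[0,0,0],[0,0,0],[0,0,0],[0,0,0],[0,0,0],[0,0,0],[0,0,0],[0,0,0],[0,0,0],[0,0,0],[0,0,0],[0,0,0]],"grip":[1,1,1,1,1,1,1,1,1,1,1,1]}'
python3 - <<'E'
from h import *
s=manip.sense();A=R(s['tcp_rot']);e=s['tcp_pos']+A@[.215,0,-.018];print('elbow kin',e)
S=cam('scene');s0=capture('scene')[:,:,::-1]
Z=lambda i,w,h:cv2.resize(i,(w,h),interpolation=cv2.INTER_CUBIC)
cv2.imwrite('pics/z5.png',Z(s0[140:220,320:440],780,520))
E
```

```text
t: 9.9
tcp_pos: [0.5207, -0.0584, 0.2415]
tcp_rot: [-179.9, 0.0, 92.0]
wrist_force: [0.2, 2.3, -2.0]
finger_gap: 0.0165
finger_force: 97.8
elbow kin [0.51334592 0.15648129 0.25943234]
```

View pics/z5.png

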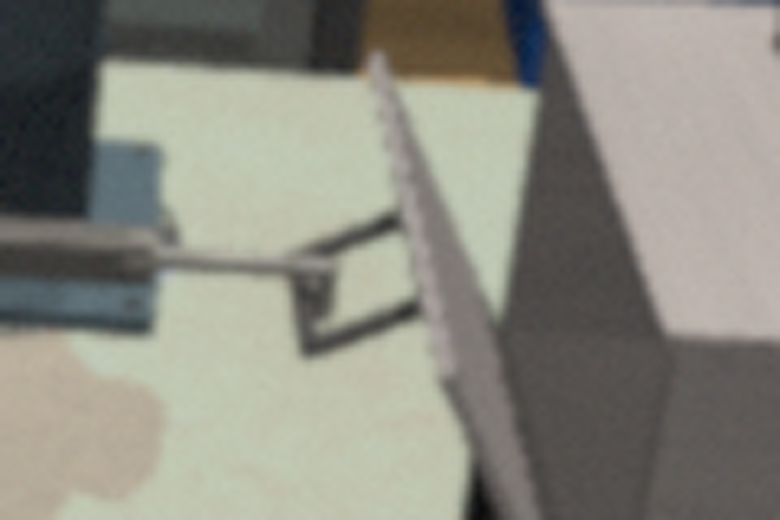

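The flap is following, with the prong against the bar at (315,285) and about 2.3 N of pull. I'll carry on along the arc.

```bash
python3 -m jog '{"offset":[[-0.4,0,0.45],[-0.8,0,0.9],[-1.15,0,1.4],[-1.5,0,1.9],[-1.8,0,2.45],[-2.1,0,3],[-2.35,0,3.6],[-2.6,0,4.2],[-2.8,0,4.8],[-3,0,5.4],[-3.1,0,6],[-3.1,0,6.6]],"dr":[[0,0,0],[0,0,0],[0,0,0],[0,0,0],[0,0,0],[0,0,0],[0,0,0],[0,0,0],[0,0,0],[0,0,0],[0,0,0],[0,0,0]],"grip":[1,1,1,1,1,1,1,1,1,1,1,1]}'
python3 -m jog '{"offset":[[0,0,0.6],[0,0,1.2],[0,0,1.8],[0,0,2.3],[0,0,2.8],[0,0,3.1],[0,0,3.1]],"dr":[[0,0,0],[0,0,0],[0,0,0],[0,0,0],[0,0,0],[0,0,0],[0,0,0]],"grip":[1,1,1,1,1,1,1]}'
python3 - <<'E'
from h import *
s=manip.sense();A=R(s['tcp_rot']);e=s['tcp_pos']+A@[.215,0,-.018];print('elbow kin',e,s['ft_torque'])
S=cam('scene');s0=capture('scene')[:,:,::-1]
Z=lambda i,w,h:cv2.resize(i,(w,h),interpolation=cv2.INTER_CUBIC)
cv2.imwrite('pics/z6.png',Z(s0[140:260,300:460],800,600))
E
```

```text
t: 11.15
tcp_pos: [0.5221, -0.086, 0.1755]
tcp_rot: [-179.9, -0.2, 92.1]
wrist_force: [-0.2, 10.5, -1.7]
finger_gap: 0.0166
finger_force: 97.9
t: 11.85
tcp_pos: [0.5222, -0.0865, 0.1449]
tcp_rot: [-179.9, -0.2, 92.1]
wrist_force: [-0.7, 8.8, 1.0]
finger_gap: 0.0167
finger_force: 98.4
elbow kin [0.51434037 0.12830799 0.16369222] [2.62308156 0.17902563 0.12483876]
```

View pics/z6.png

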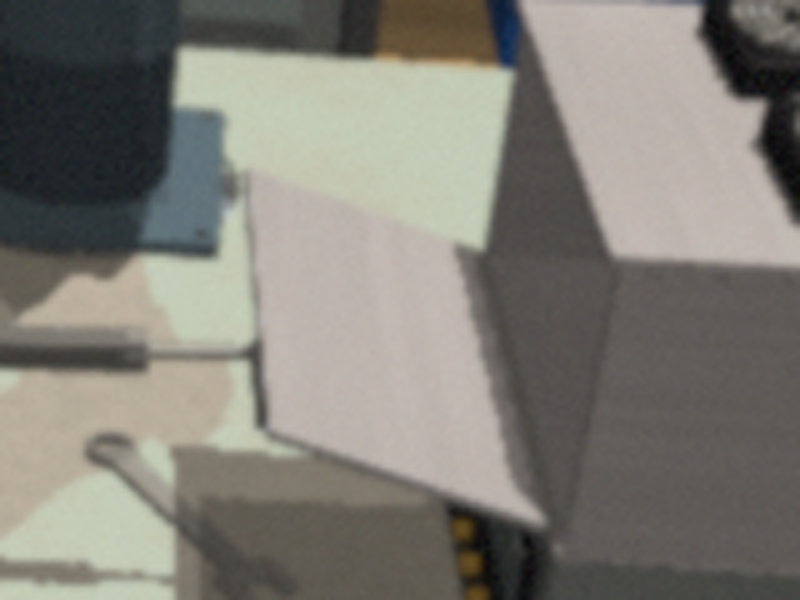

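```bash
python3 -m jog '{"offset":[[0.3,0,0],[0.6,0,0.2],[0.6,0,0.5],[0.6,0,0.8],[0.6,0,1],[0.6,0,1.2],[0.6,0,1.2],[0.6,0,1.2]],"dr":[[0,0,0],[0,0,0],[0,0,0],[0,0,0],[0,0,0],[0,0,0],[0,0,0],[0,0,0]],"grip":[1,1,1,1,1,1,1,1]}'
cat > fl.py <<'E'
from h import *
S=cam('scene')
def px(C,p,x):
    d=ray(C,p);return C[2]+d*(x-C[2][0])/d[0]
i=capture('scene')[:,:,::-1]; cv2.imwrite('pics/last.png',i)
s=manip.sense();A=R(s['tcp_rot']);print('elbow kin',s['tcp_pos']+A@[.215,0,-.018],s['ft_torque'])
g=cv2.goodFeaturesToTrack(cv2.cvtColor(i,cv2.COLOR_BGR2GRAY)[205:245,335:375],4,.2,6)
print(g.reshape(-1,2)+[335,205])
for t in(1.05,1.15,1.25): # expected near tip corner
    print(t,proj(S,[.511+.13,.238-.14*np.sin(t),.165+.14*np.cos(t)]),proj(S,[.511-.13,.238-.14*np.sin(t),.165+.14*np.cos(t)]))
E
python3 fl.py
```

```text
t: 12.7
tcp_pos: [0.5224, -0.0834, 0.1336]
tcp_rot: [180.0, 0.0, 92.0]
wrist_force: [-0.6, -3.3, 3.0]
finger_gap: 0.0169
finger_force: 98.7
elbow kin [0.51494084 0.1314867  0.1515158 ] [0.45326839 0.04710327 0.05733105]
[[351. 208.]
 [352. 225.]
 [350. 214.]
 [360. 230.]]
1.05 [350.83423494 214.73928493] [351.32191115 163.94513445]
1.15 [347.46288104 219.21845501] [348.5375651  167.92649792]
1.25 [344.68445104 223.89710632] [346.23622244 172.08533003]
```

Run:
```python
from h import *
a=cv2.resize(cv2.imread('pics/z6.png'),(160,120),interpolation=cv2.INTER_AREA); b=cv2.imread('pics/last.png')[140:260,300:460]
for n,y0,y1,x0,x1 in(('flap',35,90,48,100),('tipedge',30,90,44,60),('pole',60,80,0,48)):
    (d,r)=cv2.phaseCorrelate(np.float32(cv2.cvtColor(a,6)[y0:y1,x0:x1]),np.float32(cv2.cvtColor(b,6)[y0:y1,x0:x1]));print(n,d,r)
S=cam('scene')
def px(C,p,x):
    d=ray(C,p);return C[2]+d*(x-C[2][0])/d[0]
# near/far tip corners and hinge corner from z6 (mm-scale check of slope)
for p,x in(((268,430),.641),((250,172),.381),((548,522),.641),((455,245),.381)): print(px(S,(300+p[0]/5,140+p[1]/5),x))
g=cv2.cvtColor(b,6)
for c in(58,65,72):print(c,[ (a_[:,c].astype(int))[70:105].tolist() for a_ in(cv2.cvtColor(a,6),g)])
```

```text
flap (0.04427243521850244, -0.07576765752482117) 0.8093520109300261
tipedge (0.12877237650533946, -0.26105554761271677) 0.5398681287964185
pole (-0.2635055888010136, 1.3504283539471906) 0.4136707673470179
[0.641      0.12545458 0.2055421 ]
[0.381      0.11592093 0.202964  ]
[0.641      0.25517543 0.16878205]
[0.381      0.23123466 0.16761422]
58 [[185, 184, 185, 184, 185, 183, 183, 183, 183, 183, 183, 184, 183, 182, 184, 184, 176, 153, 130, 150, 169, 148, 126, 121, 121, 122, 124, 124, 122, 118, 106, 93, 92, 90, 91], [183, 183, 183, 184, 186, 185, 183, 185, 182, 184, 183, 183, 183, 181, 184, 182, 175, 150, 126, 151, 172, 148, 127, 121, 119, 123, 122, 120, 120, 117, 104, 94, 92, 91, 92]]
65 [[183, 183, 183, 182, 182, 182, 184, 183, 184, 182, 183, 183, 181, 180, 181, 183, 180, 181, 178, 164, 129, 110, 112, 119, 121, 123, 121, 121, 121, 117, 109, 99, 93, 93, 92], [182, 184, 182, 184, 184, 181, 182, 183, 182, 182, 181, 182, 182, 183, 183, 182, 181, 181, 179, 166, 129, 108, 115, 116, 124, 120, 117, 120, 119, 116, 111, 99, 94, 92, 91]]
72 [[184, 184, 183, 181, 182, 182, 182, 183, 181, 183, 182, 183, 182, 181, 182, 181, 181, 181, 181, 179, 179, 172, 137, 107, 102, 114, 121, 122, 122, 122, 117, 104, 96, 91, 92], [183, 182, 183, 183, 182, 182, 182, 181, 183, 183, 180, 182, 181, 181, 181, 182, 181, 179, 179, 179, 180, 172, 136, 102, 103, 115, 122, 123, 122, 120, 116, 100, 94, 92, 91]]
```

The flap did not move during the last press. Its tip edge is at z ≈ 0.204, against 0.208 expected at the stop, so it is down. I'll unhook by lifting 25 mm and then drawing back.

```bash
python3 -m jog '{"offset":[[0,0,-0.4],[0,0,-0.8],[0,0,-1.2],[0,0,-1.6],[0,0,-2],[0,0,-2.5],[0,0,-2.5],[0,0,-2.5]],"dr":[[0,0,0],[0,0,0],[0,0,0],[0,0,0],[0,0,0],[0,0,0],[0,0,0],[0,0,0]],"grip":[1,1,1,1,1,1,1,1]}'
python3 - <<'E'
from h import *
i=capture('scene')[:,:,::-1];cv2.imwrite('pics/s7.png',i)
Z=lambda i,w,h:cv2.resize(i,(w,h),interpolation=cv2.INTER_CUBIC)
s=manip.sense();A=R(s['tcp_rot']);S=cam('scene')
for x in(.0,.15,.215):print(proj(S,s['tcp_pos']+A@[x,0,-.018]))
# pole edges: dark/bright profile at columns left of the flap
g=cv2.cvtColor(i,6)
for c in(320,326,335,340,346):print(c,g[195:222,c].tolist())
E
```

```text
t: 13.55
tcp_pos: [0.5222, -0.0827, 0.1584]
tcp_rot: [180.0, -0.0, 92.0]
wrist_force: [-0.1, 0.6, -2.1]
finger_gap: 0.0165
finger_force: 98.0
[270.22922537 203.02420375]
[329.26208903 206.75825401]
[355.1550392  208.39608033]
320 [180, 182, 181, 179, 179, 174, 151, 130, 124, 116, 98, 76, 64, 63, 62, 97, 154, 173, 176, 174, 176, 177, 177, 175, 172, 173, 173]
326 [182, 181, 182, 178, 177, 178, 172, 151, 133, 127, 117, 88, 77, 73, 65, 87, 134, 164, 176, 175, 173, 174, 173, 173, 177, 175, 177]
335 [202, 201, 198, 200, 200, 199, 201, 200, 195, 191, 177, 169, 135, 122, 159, 175, 175, 178, 176, 175, 176, 175, 176, 175, 176, 175, 174]
340 [198, 198, 198, 199, 199, 198, 198, 199, 197, 196, 188, 176, 141, 119, 155, 175, 175, 176, 178, 176, 176, 177, 175, 173, 173, 174, 176]
346 [197, 198, 199, 200, 200, 199, 198, 201, 200, 198, 193, 170, 139, 117, 151, 183, 193, 185, 177, 176, 176, 174, 177, 183, 184, 190, 193]
```

```bash
python3 -m jog '{"offset":[[0,0,-0.5],[0,0,-0.9],[0,0,-0.9],[0,0,-0.9]],"dr":[[0,0,0],[0,0,0],[0,0,0],[0,0,0]],"grip":[1,1,1,1]}'
python3 -m jog '{"offset":[[-0.5,0,0],[-1,0,0],[-1.5,0,0],[-1.5,0,0]],"dr":[[0,0,0],[0,0,0],[0,0,0],[0,0,0]],"grip":[1,1,1,1]}'
```

```text
t: 14.0
tcp_pos: [0.5222, -0.0828, 0.1675]
tcp_rot: [180.0, -0.0, 92.0]
wrist_force: [0.3, -0.2, -1.5]
finger_gap: 0.0165
finger_force: 98.0
t: 14.4
tcp_pos: [0.5225, -0.0991, 0.1673]
tcp_rot: [180.0, 0.0, 91.9]
wrist_force: [0.6, 0.9, -1.3]
finger_gap: 0.0163
finger_force: 98.0
```

```bash
python3 -m jog '{"offset":[[-0.7,0,0],[-1.4,0,0],[-2.1,0,0],[-2.8,0,0],[-4,0,0],[-6,0,0],[-8,0,0],[-8,0,0]],"dr":[[0,0,0],[0,0,0],[0,0,0],[0,0,0],[0,0,0],[0,0,0],[0,0,0],[0,0,0]],"grip":[1,1,1,1,1,1,1,1]}'
python3 - <<'E'
from h import *
i=capture('scene')[:,:,::-1];cv2.imwrite('pics/s8.png',i)
a=cv2.imread('pics/s7.png')
d,r=cv2.phaseCorrelate(np.float32(cv2.cvtColor(a,6)[175:230,348:400]),np.float32(cv2.cvtColor(i,6)[175:230,348:400]));print(d,r)
g=cv2.cvtColor(i,6);s=manip.sense();A=R(s['tcp_rot']);S=cam('scene')
for x in(-.15,.0,.15,.215):print(proj(S,s['tcp_pos']+A@[x,0,-.018]),proj(S,s['tcp_pos']+A@[x,0,.004]))
for c in(306,312,318,322,326,328,330,332,334):print(c,g[190:222,c].tolist())
go([.4515,-.2275,.15],[180,0,75.5])
E
```

```text
t: 15.2
tcp_pos: [0.525, -0.1821, 0.1678]
tcp_rot: [180.0, 0.2, 91.7]
wrist_force: [-0.7, -0.2, -2.0]
finger_gap: 0.0163
finger_force: 97.9
(0.005798124962936413, 0.13726875367836655) 0.8885411419986207
[174.72936269 193.66582223] [175.59883623 201.03248083]
[232.31913413 197.43458714] [232.64609987 204.82846929]
[290.91552902 201.26922707] [290.68089947 208.69016949]
[316.62658605 202.95179894] [316.14248098 210.38441148]
306 [69, 88, 89, 93, 95, 93, 105, 135, 170, 176, 172, 167, 136, 123, 160, 179, 176, 177, 175, 176, 178, 179, 179, 177, 177, 177, 177, 180, 179, 177, 179, 178]
312 [59, 77, 101, 134, 160, 174, 182, 184, 184, 178, 170, 166, 141, 121, 157, 174, 179, 178, 179, 179, 180, 175, 175, 175, 176, 173, 175, 176, 174, 176, 176, 176]
318 [102, 142, 170, 179, 183, 183, 184, 183, 182, 182, 178, 170, 148, 118, 107, 107, 106, 110, 114, 128, 158, 174, 176, 176, 175, 176, 178, 182, 175, 173, 172, 173]
322 [107, 141, 170, 180, 182, 184, 185, 183, 185, 186, 184, 180, 182, 180, 181, 179, 176, 178, 179, 178, 178, 178, 177, 177, 178, 179, 179, 177, 175, 177, 177, 181]
326 [122, 177, 197, 2
[... 152 characters left out ...]
, 180, 199, 203, 204, 204, 201, 202, 201, 201, 200, 199, 202, 201, 203, 200, 200, 201, 203, 199, 191, 182, 177, 176, 179, 176, 174, 173, 176, 177, 177, 178]
330 [113, 176, 199, 202, 201, 203, 202, 200, 201, 200, 202, 202, 198, 202, 200, 203, 201, 200, 199, 200, 198, 186, 179, 178, 179, 177, 176, 176, 175, 176, 177, 177]
332 [107, 174, 199, 202, 202, 204, 202, 202, 205, 200, 203, 198, 199, 202, 200, 203, 202, 203, 202, 202, 200, 198, 189, 186, 179, 178, 178, 179, 177, 177, 178, 179]
334 [96, 157, 190, 200, 203, 202, 202, 200, 203, 202, 201, 200, 201, 200, 201, 202, 199, 203, 203, 201, 202, 203, 202, 199, 196, 186, 186, 187, 185, 187, 189, 195]
offset [-4.5  -7.51  1.75] dr [ 0.02  0.06 16.33]
```

Unhooked: the flap is unchanged and the pole is level. Returning it to the cradle.

```bash
python3 -m jog '{"offset":[[-1,-1.5,0],[-2,-3,0],[-3,-5,0],[-4,-6.5,1],[-4.5,-7.5,2],[-4.5,-7.5,2],[-4.5,-7.5,2],[-4.5,-7.5,2]],"dr":[[0,0,3],[0,0,6],[0,0,9],[0,0,12],[0,0,15],[0,0,16.3],[0,0,16.3],[0,0,16.3]],"grip":[1,1,1,1,1,1,1,1]}'
python3 -c "
from h import *
go([.4515,-.2276,.0425],[180,0,75.45])"
```

```text
t: 16.05
tcp_pos: [0.4531, -0.2248, 0.1473]
tcp_rot: [180.0, -0.0, 75.8]
wrist_force: [-0.9, 0.7, -1.5]
finger_gap: 0.016
finger_force: 97.9
offset [-0.31 -0.09 10.48] dr [ 0.03 -0.    0.36]
```

```bash
python3 -m jog '{"offset":[[0,0,0],[0,0,2],[0,0,4],[0,0,5],[0,0,5]],"dr":[[0,0,0],[0,0,0],[0,0,0],[0,0,0],[0,0,0]],"grip":[1,1,1,1,1]}'
python3 -c "
from h import *
go([.4515,-.2276,.0425],[180,0,75.45])"
```

```text
t: 16.55
tcp_pos: [0.4516, -0.2248, 0.0964]
tcp_rot: [-179.9, -0.0, 75.7]
wrist_force: [0.3, -0.1, -2.6]
finger_gap: 0.0164
finger_force: 98.0
offset [-0.27  0.07  5.39] dr [-0.12 -0.01  0.29]
```

```bash
python3 -m jog '{"offset":[[-0.3,0,1],[-0.3,0,2],[-0.3,0,3],[-0.3,0,3.8],[-0.3,0,4.4],[-0.3,0,4.9],[-0.3,0,5.3],[-0.3,0,5.3]],"dr":[[0,0,0.3],[0,0,0.3],[0,0,0.3],[0,0,0.3],[0,0,0.3],[0,0,0.3],[0,0,0.3],[0,0,0.3]],"grip":[1,1,1,1,1,1,1,1]}'
```

```text
t: 17.35
tcp_pos: [0.4511, -0.2281, 0.0439]
tcp_rot: [-180.0, -0.0, 75.4]
wrist_force: [0.3, -0.1, -2.6]
finger_gap: 0.0162
finger_force: 98.0
```

```bash
python3 -m jog '{"offset":[[0,0,0.1],[0,0,0.2],[0,0,0.2]],"dr":[[0,0,0],[0,0,0],[0,0,0]],"grip":[1,1,1]}'
python3 -m jog '{"offset":[[0,0,0],[0,0,0],[0,0,0],[0,0,0],[0,0,0],[0,0,0],[0,0,0],[0,0,0],[0,0,0],[0,0,0]],"dr":[[0,0,0],[0,0,0],[0,0,0],[0,0,0],[0,0,0],[0,0,0],[0,0,0],[0,0,0],[0,0,0],[0,0,0]],"grip":[0.85,0.8,0.7,0.6,0.4,0.2,0,0,0,0]}'
```

```text
t: 17.65
tcp_pos: [0.4516, -0.2283, 0.0427]
tcp_rot: [180.0, -0.0, 75.4]
wrist_force: [-0.4, 1.9, 2.7]
finger_gap: 0.0166
finger_force: 98.6
t: 18.65
tcp_pos: [0.4513, -0.2283, 0.0423]
tcp_rot: [180.0, 0.0, 75.4]
wrist_force: [0.4, -0.4, 0.0]
finger_gap: 0.0855
finger_force: 0.0
```

```bash
python3 -m jog '{"offset":[[0,0,-2],[0,0,-5],[0,0,-9],[0,0,-13],[0,0,-17],[0,0,-21],[0,0,-24],[0,0,-24],[0,0,-24]],"dr":[[0,0,0],[0,0,0],[0,0,0],[0,0,0],[0,0,0],[0,0,0],[0,0,0],[0,0,0],[0,0,0]],"grip":[0,0,0,0,0,0,0,0,0]}'
python3 - <<'E'
from h import *
i=capture('scene')[:,:,::-1];w=capture('wrist')[:,:,::-1]
cv2.imwrite('pics/fin.png',np.vstack([cv2.resize(i[140:290,140:440],(560,280)),cv2.resize(w[:310],(560,310))]))
a=cv2.imread('pics/s7.png')
print(cv2.phaseCorrelate(np.float32(cv2.cvtColor(a,6)[175:230,348:400]),np.float32(cv2.cvtColor(i,6)[175:230,348:400])))
b=cv2.imread('pics/scene0.png')
print(cv2.phaseCorrelate(np.float32(cv2.cvtColor(b,6)[200:260,170:310]),np.float32(cv2.cvtColor(i,6)[200:260,170:310])))
E
```

```text
t: 19.55
tcp_pos: [0.4515, -0.2279, 0.2824]
tcp_rot: [179.9, -0.0, 75.4]
wrist_force: [-0.0, 0.5, -0.3]
finger_gap: 0.0856
finger_force: 0.0
((0.020807228433572078, 0.14573520686038322), 0.8981390711701946)
((-0.18279839691923883, 0.274089254943231), 0.8517200074813984)
```

View pics/fin.png

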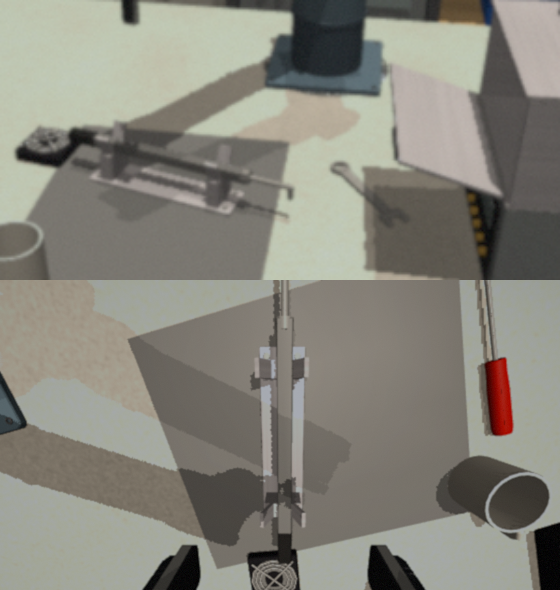

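The last picture shows the pole lying in both forks at (170,165) as it did at the start, the flap down at (440,130), and the gripper clear of everything.

```bash
python3 -c "
from cell import manip;print(manip.hand_in())"
```

```text
the job is handed in; nothing more can be done
None
```

The job is handed in at about 20 s: by the camera and force readings the flap is down at its stop, the pole lies back in both forks with the gripper clear, and no bystander appears to have moved; the hand-in returned no verdict.

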